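# Put the die-setting gauges and guide bushes away at the press bench

## Robot

A 7-joint arm with a two-finger parallel gripper is mounted at the origin on the work surface. World frame = base frame: x ahead of the robot, y to its left, z up, the work surface at z = 0. Lengths are in m, angles in rad, forces in N, time in s.
With the tool pointing down it reaches from about 0.4 to 0.925 m from the base axis. Payload 5.6 kg.
Tool frame: the origin (TCP) lies midway between the tips of the shut fingers; the grasp point (between the pads) lies 19 mm behind it; z points along the fingers, y is the line along which they close (so a half turn about z gives the same grasp; the last joint's range is limited). The gripper opens to 85 mm and grips with 20 to 120 N. Pads are 22 mm wide; open, the fingers measure 114 mm over their backs; the gripper's body (76 mm by 85 mm) begins 54 mm behind the grasp point. The pads swing forward as they close: fully open they stand 13 mm farther back than shut.
Start: joints at [-1.308, 0.468, -0.012, 1.603, 0.006, 1.071, -0.056], TCP at [0.196, 0.62, 0.231] pointing down, gripper open.
Joint ranges: [-2.53, 2.53], [-0.31, 2.02], [-1.57, 1.55], [0.28, 2.44], [-1.29, 4.43], [0.15, 1.84], [-2.92, 2.92]. Speed limits (rad/s): [2.57, 2.57, 3.14, 3.14, 3.14, 3.14, 3.14].

## Interface

Orientations are given as a rotation vector (axis times angle).
In Python, from rig import arm gives the robot as it stands.
- The arm moves only by the tool jog_arm, never from a script. Its argument "commands" is a list of rows, each a list of 4 numbers: the shift along the world's x, y, z in m, then the turn about the world's z in rad. In form: [[x, y, z, turn], ...]. A call has 1 to 12 rows; each row is the pose to reach, as a shift and turn from the pose commanded when the call began; what a row does not reach only later rows make up. A row lasts 1/10 s, in which the tool goes at most 50 mm and 8.59 degrees, less where a joint would pass 70% of its speed; a pose out of reach is approached as far as the arm can. A call with a gripper value outside its range is refused whole. "hand" is the opening, from 0 (shut) to 1 (fully open), set as the call begins (left out, the last holds). The fingers move at their own pace and stop on an object; "grip_force" is the grip in N (left out, the last holds). Time passes only in rows, so rows that repeat a pose let the fingers close. It gives the time, the measured TCP pose, the force, the opening and the grip force at its end, in the units of the state.
- arm.sense(): the state, without advancing time (a new reading comes with each control period).
- arm.camera(name): name is "scene" or "top"; returns (picture, depth): 480x640x3 uint8, red, green, blue; 480x640 float32, m along the optical axis (not along the pixel's ray), 0 where there is no reading.
- arm.get_calibration(name): a dict with "K" (3x3 intrinsics, pixels), "cam_to_world" (4x4, takes a point from camera to world coordinates). Camera axes: x right, y down, z forward; pixel columns grow to the right and rows downward; lengths in m; the calibration is good to about 2 mm. A picture is of the moment at which its call begins. get_calibration takes no time and is no camera call.
- arm.finish_job(): hands the job in; it is judged then, once.
The state is a dict: "time": time; "joint_pos": joint angles; "joint_velocities": joint speeds; "joint_torque": joint torques, N m; "eef_pos": TCP position; "ee_rot": TCP orientation; "force": force on the tool from outside, world axes, zero at the start; "moment": the same for the moment, N m; "opening": finger opening in m; "grasp_force": force on a finger pad.
Only numpy, scipy, OpenCV 4.12 (cv2) and the standard library are available. Lean on these libraries where they do the work, as an engineer would, in place of code of your own. Each camera call takes 0.05 s, during which the arm holds its last target. There are 200 camera calls.

## Task

The die change is finished, so put the tooling away. Slide the cover of the orange case fully open, put every brass guide bush into its compartment, then slide the cover fully shut. Slide each setting gauge, blade-first, fully home into the holder whose lips have the colour of its handle (before or after the bushes, as you like), and leave the other things on the bench where they are.

Things in the scene. Friction and masses are not known exactly. Their poses are not given: they have to be found in the camera images.
- gauge_red: loose setting gauge lying flat: red plastic handle 70 x 26 x 18 mm (x from -35 to 35 mm) and a flat steel blade 30 mm wide, 5 mm thick, x from 35 to 105 mm, its underside level with the handle's. 0.08 kg, balance point about 47 mm ahead of the origin, in the blade. Origin: underside, centre of the handle. x points along the blade to its tip, z up. May be absent
- gauge_red_tip (a point): middle of the blade's tip edge of the red gauge (105 mm ahead of the origin, 2.5 mm above the underside)
- dock_red: fixed holder with red lips, 85 x 66 x 60 mm, origin underside centre. Flat channel along its x: mouth at x -40 mm (robot side), back stop +38, floor 45 mm above the bench, 9 high, 34 wide, roofed by two lips 16 mm apart (top at 60 mm); first 14 mm flared. Blade slides in flat along +x until the handle meets the lips; handle stays outside
- dock_red_home (a point): where the tip point of the red gauge lies when it is fully home (in the dock's frame x = +30 mm, y = 0, z = 47.5 mm)
- gauge_yellow: loose setting gauge lying flat: yellow plastic handle 70 x 26 x 18 mm (x from -35 to 35 mm) and a flat steel blade 30 mm wide, 5 mm thick, x from 35 to 105 mm, its underside level with the handle's. 0.08 kg, balance point about 47 mm ahead of the origin, in the blade. Origin: underside, centre of the handle. x points along the blade to its tip, z up. May be absent
- gauge_yellow_tip (a point): middle of the blade's tip edge of the yellow gauge (105 mm ahead of the origin, 2.5 mm above the underside)
- dock_yellow: fixed holder with yellow lips, 85 x 66 x 60 mm, origin underside centre. Flat channel along its x: mouth at x -40 mm (robot side), back stop +38, floor 45 mm above the bench, 9 high, 34 wide, roofed by two lips 16 mm apart (top at 60 mm); first 14 mm flared. Blade slides in flat along +x until the handle meets the lips; handle stays outside
- dock_yellow_home (a point): where the tip point of the yellow gauge lies when it is fully home (in the dock's frame x = +30 mm, y = 0, z = 47.5 mm)
- gauge_blue: loose setting gauge lying flat: blue plastic handle 70 x 26 x 18 mm (x from -35 to 35 mm) and a flat steel blade 30 mm wide, 5 mm thick, x from 35 to 105 mm, its underside level with the handle's. 0.08 kg, balance point about 47 mm ahead of the origin, in the blade. Origin: underside, centre of the handle. x points along the blade to its tip, z up. May be absent
- gauge_blue_tip (a point): middle of the blade's tip edge of the blue gauge (105 mm ahead of the origin, 2.5 mm above the underside)
- dock_blue: fixed holder with blue lips, 85 x 66 x 60 mm, origin underside centre. Flat channel along its x: mouth at x -40 mm (robot side), back stop +38, floor 45 mm above the bench, 9 high, 34 wide, roofed by two lips 16 mm apart (top at 60 mm); first 14 mm flared. Blade slides in flat along +x until the handle meets the lips; handle stays outside
- dock_blue_home (a point): where the tip point of the blue gauge lies when it is fully home (in the dock's frame x = +30 mm, y = 0, z = 47.5 mm)
- case: fixed orange steel case 120 (x) x 288 (y) x 50 mm, origin underside centre. Open compartment in its -y half: inside x from -54 to 54 mm, y from -138 to -6 mm, floor at z = 6 mm, rim at z = 50 mm. The +y half is a solid deck over which the cover slides
- cover (a joint): sliding aluminium cover of the case, 119 x 144 x 5 mm, underside 51 mm above the bench: 0 m = shut over the compartment, 0.140 m = fully open (slid along the case's +y)
- cover_grip (a point): middle of the black ridge on the cover, 69 mm above the bench: ridge 50 mm (case x) x 14 mm (case y) x 26 mm tall, its top 82 mm above the bench
- bush_1: loose brass guide bush, upright cylinder of diameter 26 mm, 26 mm tall, 0.10 kg; origin at the centre of its underside. May be absent
- bush_2: loose brass guide bush, upright cylinder of diameter 26 mm, 26 mm tall, 0.10 kg; origin at the centre of its underside. May be absent
- bush_3: loose brass guide bush, upright cylinder of diameter 26 mm, 26 mm tall, 0.10 kg; origin at the centre of its underside. May be absent
- bush_4: loose brass guide bush, upright cylinder of diameter 26 mm, 26 mm tall, 0.10 kg; origin at the centre of its underside. May be absent
- oiler: loose green oil bottle with red cap, diameter 48 mm, 130 mm tall; not part of the job, leave it alone
- bin: loose empty red bin 120 x 160 x 50 mm; not part of the job, leave it alone
- wrench: loose wrench lying on the bench; not part of the job, leave it alone
- washer: loose steel washer, diameter 42 mm, 6 mm thick; not part of the job, leave it alone
- cup: loose grey cup, diameter 68 mm, 70 mm tall; not part of the job, leave it alone

How it is judged:
By the outcome, as a careful person would: the job done as asked, in the order asked, and still so for the second after the job is handed in, with the robot touching nothing.
Of bush_1, bush_2, bush_3, bush_4 only 3 to 4 are there at a start; the rules pass over those that are not, and their reading is None.
Of gauge_red, gauge_yellow, gauge_blue only 2 to 3 are there at a start; the rules pass over those that are not, and their reading is None.
At some moment in a run one of bush_1, bush_2, bush_3, bush_4, gauge_red, gauge_yellow, gauge_blue may be knocked a few centimetres aside while the robot is not near it.
Once in a run the grip may slacken for a moment while it holds something.
It also fails if it takes over 208 s, if anything falls off the work surface, if the arm or the gripper's body presses on something with over 40 N, if the wrist force passes 120 N, or if a joint passes its speed limit or range.

## Working session

There is one attempt and no reset: what is moved stays moved. The work goes in short steps, Python scripts to look and compute and a tool call to move; the robot and the scene stay as the last step left them, time stands still between calls to the robot, and variables do not carry over. Pictures are saved under pics/ and viewed, at most 14 in all, crops included, and the job is handed in when it is done.

Besides the shell and the picture viewer there is one more tool, called after "Request:" as name([rows], argument=value, ...), one row to a line, values as JSON. jog_arm: Moves the arm, as the interface text tells. Its arguments: {"type":"object","properties":{"commands":{"type":"array"},"hand":{"type":"number"},"grip_force":{"type":"number"}},"required":["commands"]}

```bash
ls; mkdir -p pics; python3 - <<'E'
from rig import arm
import cv2,numpy as np
for n in("scene","top"):
    p,d=arm.camera(n); c=arm.get_calibration(n)
    cv2.imwrite(f"pics/{n}0.png",p[:,:,::-1]); np.save(f"{n}_d0.npy",d); print(n,np.round(c["K"],1).tolist(),np.round(c["cam_to_world"],3).tolist())
s=arm.sense(); print(s)
E
```

```text
pics
scene [[617.1, 0.0, 328.4], [0.0, 617.1, 240.2], [0.0, 0.0, 1.0]] [[0.641, 0.558, -0.526, 1.477], [0.767, -0.464, 0.443, -0.744], [0.003, -0.688, -0.726, 1.289], [0.0, 0.0, 0.0, 1.0]]
top [[494.1, 0.0, 329.0], [0.0, 494.1, 238.1], [0.0, 0.0, 1.0]] [[0.01, -0.984, 0.179, 0.317], [-1.0, -0.01, -0.001, 0.029], [0.003, -0.179, -0.984, 1.523], [0.0, 0.0, 0.0, 1.0]]
{'time': 0.1, 'joint_pos': array([-1.30799721,  0.46827332, -0.01159622,  1.60352321,  0.00598955,
        1.07140682, -0.05629259]), 'joint_velocities': array([-0.00029079, -0.00279612,  0.00040689, -0.00208342,  0.00152788,
        0.00061691, -0.00045225]), 'joint_torque': array([ 1.44911578e-04, -5.33519089e+01,  2.09507416e-02, -2.51966089e+01,
        1.15084107e-02,  4.27409570e-03,  8.27742781e-06]), 'eef_pos': array([0.19559991, 0.61934968, 0.23044727]), 'ee_rot': array([-4.78563926e-01, -3.10479350e+00,  2.46709365e-03]), 'force': array([0.60536823, 0.01794825, 0.4129135 ]), 'moment': array([-0.02552353,  0.01496841,  0.00821584]), 'grasp_force': 0.0, 'opening': 0.08540987061024177}
```

View pics/scene0.png

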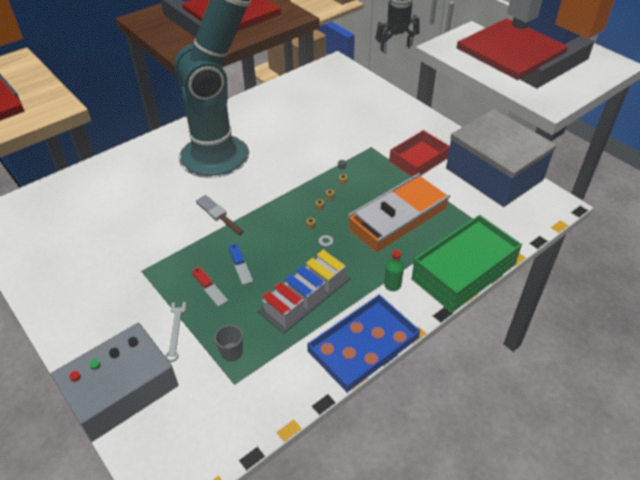

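View pics/top0.png

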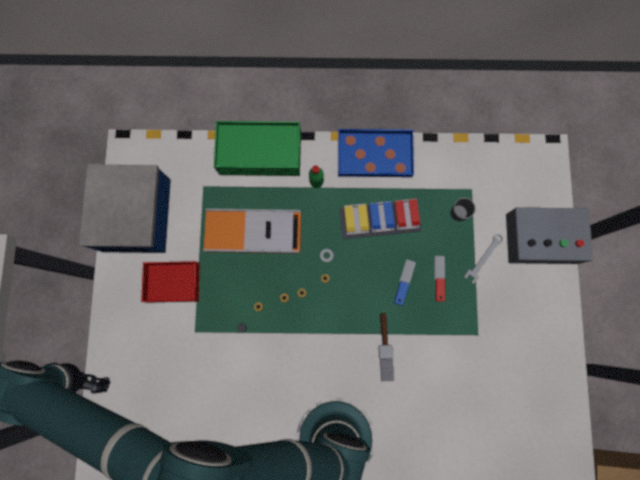

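The scene view shows four brass bushes at about (311,222), (320,203), (330,193) and (343,178). The red gauge is at (208,285) and the blue gauge at (240,262). There is no yellow gauge. The holders are at about (283,298), (305,281) and (326,265). In the top view the case spans columns 204–301, and its cover looks a little open, with a dark gap at column 296.

```bash
cat > h.py <<'E'
import numpy as np, cv2
from rig import arm
def look(n):
    p,d=arm.camera(n); c=arm.get_calibration(n); return p,d,np.array(c["K"]),np.array(c["cam_to_world"])
def ray(v,uv):
    uv=np.atleast_2d(uv).astype(float); K,T=v[2],v[3]
    r=np.c_[(uv[:,0]-K[0,2])/K[0,0],(uv[:,1]-K[1,2])/K[1,1],np.ones(len(uv))]
    return T[:3,3],r@T[:3,:3].T
def plane(v,uv,z):
    o,r=ray(v,uv); return o+r*((z-o[2])/r[:,2])[:,None]
def cloud(v,mask):
    y,x=np.nonzero(mask&(v[1]>0)); o,r=ray(v,np.c_[x,y]); return o+r*v[1][y,x][:,None]
def tri(v1,a,v2,b):
    o,r=ray(v1,a);q,s=ray(v2,b);r=r[0];s=s[0]
    t=np.linalg.lstsq(np.c_[r,-s],q-o,rcond=None)[0]
    A=o+t[0]*r;B=q+t[1]*s; return (A+B)/2,np.linalg.norm(A-B)
def hsv(v): return cv2.cvtColor(v[0],cv2.COLOR_RGB2HSV)
R={'red':[((0,130,90),(6,255,255)),((174,130,90),(180,255,255))],'yellow':[((22,130,120),(34,255,255))],
 'blue':[((105,130,90),(122,255,255))],'orange':[((7,180,150),(18,255,255))],'brass':[((12,80,90),(26,255,255))]}
def mask(v,c):
    h=hsv(v); return sum(cv2.inRange(h,np.array(a),np.array(b)) for a,b in R[c])>0
def blobs(v,c,amin=6):
    m=mask(v,c); n,l,s,ce=cv2.connectedComponentsWithStats(m.astype(np.uint8))
    return [(ce[i],s[i,4],l==i) for i in range(1,n) if s[i,4]>=amin]
E
python3 - <<'E'
from h import *
V={n:look(n) for n in("top","scene")}
for c in R:
  for n,v in V.items():
    for ce,a,m in blobs(v,c):
      P=cloud(v,m)
      if len(P)==0: continue
      q=np.median(P,0)
      if 0.3<q[0]<1 and abs(q[1])<0.5 and q[2]>-.02: print(c,n,np.round(ce,1),a,np.round(q,3),'z',np.round(np.percentile(P[:,2],[5,95]),3),'xy',np.round(np.percentile(P[:,:2],[3,97],axis=0),3).tolist())
img=cv2.resize(V['top'][0][170:345,190:515],(800,431),interpolation=cv2.INTER_CUBIC); cv2.imwrite('pics/t1.png',img[:,:,::-1])
img=cv2.resize(V['scene'][0][140:365,175:475],(800,600),interpolation=cv2.INTER_CUBIC); cv2.imwrite('pics/s1.png',img[:,:,::-1])
E
```

```text
red top [315.1 168.9] 35 [0.776 0.07  0.129] z [0.125 0.134] xy [[0.767, 0.062], [0.786, 0.079]]
red top [399.9 213.2] 190 [ 0.662 -0.188  0.06 ] z [0.054 0.065] xy [[0.625, -0.199], [0.697, -0.175]]
red top [414.1 212. ] 188 [ 0.667 -0.231  0.059] z [0.019 0.064] xy [[0.628, -0.251], [0.703, -0.219]]
red top [172.5 262. ] 6 [0.506 0.494 0.052] z [0.046 0.057] xy [[0.505, 0.489], [0.507, 0.503]]
red top [440.  289.5] 193 [ 0.436 -0.312  0.017] z [0.007 0.023] xy [[0.403, -0.328], [0.466, -0.299]]
red scene [396.1 253.9] 62 [0.783 0.064 0.129] z [0.121 0.133] xy [[0.758, 0.054], [0.792, 0.094]]
red scene [201.6 276.7] 203 [ 0.44  -0.317  0.017] z [0.012 0.023] xy [[0.406, -0.329], [0.474, -0.304]]
red scene [287.4 292.8] 226 [ 0.661 -0.192  0.061] z [0.056 0.065] xy [[0.625, -0.205], [0.697, -0.181]]
red scene [275.3 302.2] 229 [ 0.665 -0.234  0.06 ] z [0.055 0.065] xy [[0.63, -0.246], [0.701, -0.222]]
yellow top [213.9 134.7] 7 [0.932 0.405 0.002] z [-0.003  0.087] xy [[0.89, 0.383], [0.939, 0.408]]
yellow top [363.4 217.5] 175 [ 0.648 -0.076  0.06 ] z [0.009 0.065] xy [[0.612, -0.09
[... 3137 characters left out ...]
0.662 0.129 0.024] z [0.004 0.049] xy [[0.551, 0.111], [0.671, 0.378]]
brass scene [310.3 223.2] 63 [0.474 0.031 0.024] z [0.011 0.03 ] xy [[0.458, 0.022], [0.482, 0.045]]
brass scene [330.2 260.2] 226 [ 0.644 -0.038  0.061] z [0.055 0.065] xy [[0.606, -0.052], [0.682, -0.023]]
brass scene [519.6 258.6] 54 [0.942 0.409 0.001] z [-0.002  0.025] xy [[0.929, 0.374], [0.948, 0.421]]
brass scene [319.9 269.1] 255 [ 0.651 -0.079  0.06 ] z [0.054 0.065] xy [[0.613, -0.092], [0.69, -0.065]]
brass scene [421.3 332.7] 43 [0.94  0.017 0.001] z [-0.002  0.01 ] xy [[0.926, -0.001], [0.947, 0.024]]
brass scene [288.4 430.2] 272 [ 0.933 -0.401  0.   ] z [-0.004  0.005] xy [[0.918, -0.423], [0.946, -0.377]]
```

View pics/t1.png

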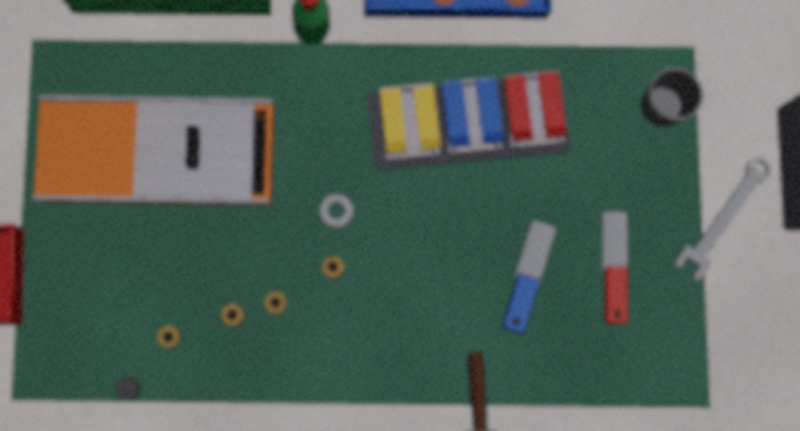

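View pics/s1.png

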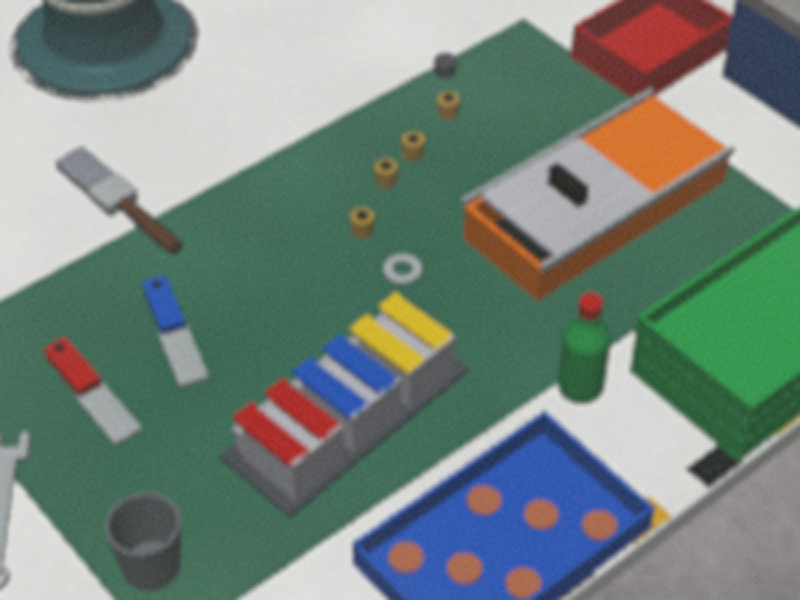

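The crops show the cover about 20 mm open, with its black ridge at (193,147) in the top crop. The four bushes and the red and blue gauges are clear. The dark disc and the spatula aren't part of the job. Next I'll measure the exact poses.

```bash
cat >> h.py <<'E'
def rect(v,m,z):
    c=max(cv2.findContours(m.astype(np.uint8),cv2.RETR_EXTERNAL,cv2.CHAIN_APPROX_NONE)[0],key=cv2.contourArea)[:,0]
    P=plane(v,c,z)[:,:2]; (cx,cy),(w,h),a=cv2.minAreaRect((P*1000).astype(np.float32))
    if w<h: w,h,a=h,w,a+90
    return np.round([cx,cy,w,h,(a+90)%180-90],1)
def gauge(V,c):
    """handle blob + neighbouring bright blade -> rects at top planes"""
    for n,v in V.items():
        for ce,a,m in blobs(v,c,60):
            q=np.median(cloud(v,m),0)
            if q[2]<.03 and .3<q[0]<.6 and abs(q[1])<.45:
                print(c,n,'handle',rect(v,m,.018),np.round(q,3))
                hh=hsv(v); b=((hh[:,:,1]<60)&(hh[:,:,2]>110)).astype(np.uint8)
                nn,l,s,cc=cv2.connectedComponentsWithStats(b)
                k=[i for i in range(1,nn) if 60<s[i,4]<700 and np.hypot(*(cc[i]-ce))<40]
                for i in k: print('   blade',rect(v,l==i,.005))
def bushes(V,zmax=.045):
    out={}
    for n,v in V.items():
        for ce,a,m in blobs(v,'brass',20):
            q=np.median(cloud(v,m),0)
            if a<150 and .3<q[0]<.75 and q[1]>-.3 and .01<q[2]<zmax: out.setdefault(n,[]).append((ce,a,np.round(plane(v,ce,.026 if n=='top' else .021)[0],3)))
    return out
E
python3 - <<'E'
from h import *
V={n:look(n) for n in("top","scene")}
for c in('red','blue'): gauge(V,c)
for c in('red','yellow','blue'):
  for n,v in V.items():
    for ce,a,m in blobs(v,c,100):
      q=np.median(cloud(v,m),0)
      if .055<q[2]<.07: print('lip',c,n,rect(v,m,.06))
b=bushes(V)
for t in b['top']:
    s=min(b['scene'],key=lambda s:np.linalg.norm(s[2]-t[2])); print('bush',t[2],s[2],np.round(tri(V['top'],t[0],V['scene'],s[0])[0],3))
for n,v in V.items():
    g=cv2.cvtColor(v[0],cv2.COLOR_RGB2GRAY); k,l,s,ce=cv2.connectedComponentsWithStats((g<75).astype(np.uint8))
    for i in range(1,k):
        P=cloud(v,l==i)
        if s[i,4]>15 and len(P):
            q=np.median(P,0)
            if .5<q[0]<.7 and .05<q[1]<.35: print('dark',n,ce[i].round(1),s[i,4],q.round(3),rect(v,l==i,.082 if q[2]>.06 else .05),np.percentile(P[:,2],[5,95]).round(3))
    h=hsv(v)
    for ce,a,m in blobs(v,'orange',300): print('orange',n,rect(v,m,.05))
    w=((h[:,:,1]<50)&(h[:,:,2]>110)&(np.abs(v[1])>0)).astype(np.uint8); k,l,s,ce=cv2.connectedComponentsWithStats(w)
    for i in range(1,k):
        if 800<s[i,4]<6000:
            q=np.median(cloud(v,l==i),0)
            if .5<q[0]<.7 and .05<q[1]<.35: print('cover',n,rect(v,l==i,.056),q.round(3))
E
```

```text
red top handle [ 434.4 -311.8   64.6   24.4   -1.7] [ 0.435 -0.312  0.017]
   blade [ 504.9 -315.3   69.3   27.9   -1.6]
   blade [ 491.7 -216.1   68.    30.7  -16.7]
red scene handle [ 439.2 -317.1   72.3   27.3   -1.5] [ 0.441 -0.317  0.018]
   blade [ 506.7 -317.6   76.9   35.1   -1. ]
blue top handle [ 422.6 -193.4   67.5   27.4  -17.7] [ 0.423 -0.193  0.018]
   blade [ 491.7 -216.1   68.    30.7  -16.7]
blue scene handle [ 428.3 -198.8   74.1   27.3  -17.8] [ 0.431 -0.199  0.018]
   blade [ 491.8 -218.5   75.6   34.3  -17.4]
lip red top [ 660.7 -186.9   77.9   24.     6.4]
lip red top [ 665.5 -230.9   77.1   22.9    6.8]
lip red scene [ 659.8 -192.3   78.7   24.3    5.3]
lip red scene [ 663.8 -234.4   78.7   24.4    4.3]
lip yellow top [647.7 -76.   75.   21.8   6.7]
lip yellow top [642.  -32.2  74.1  22.1   5.7]
lip yellow scene [642.4 -36.7  79.7  26.5   5.9]
lip yellow scene [648.6 -78.7  82.5  26.4   4.1]
lip blue top [ 652.9 -109.7   78.4   22.7    6.1]
lip blue top [ 656.8 -153.8   78.2   23.     6.7]
lip blue scene [ 651.6 -114.7   79.5   24.7    6.1]
lip blue scene [ 655
[... 180 characters left out ...]
0.026] [0.411 0.155 0.021] [0.405 0.161 0.014]
bush [0.378 0.238 0.026] [0.384 0.233 0.021] [0.378 0.239 0.014]
dark top [295.  231.2] 149 [0.613 0.134 0.008] [603.5 130.8 102.2  12.2   1.2] [0.002 0.027]
dark top [267.9 229.3] 75 [0.604 0.209 0.082] [602.3 208.9  45.7  11.9   1.9] [0.06  0.088]
orange top [607.6 346.2 113.4 108.4 -89.4]
cover top [605.9 251.6 265.2 129.5 -89.4] [0.606 0.211 0.056]
dark scene [387.7 209. ] 101 [0.613 0.203 0.078] [6.142e+02 1.987e+02 5.660e+01 2.370e+01 5.000e-01] [0.065 0.086]
dark scene [369.9 228.8] 75 [0.588 0.16  0.007] [6.170e+02 1.294e+02 7.440e+01 1.170e+01 3.000e-01] [0.002 0.012]
orange scene [ 6.026e+02  3.443e+02  1.073e+02  1.060e+02 -2.000e-01]
```

Estimates so far (averaged over both cameras where both measured):

| Item | Position (m) | Angle / state |
|---|---|---|
| Red holder | (0.6625, -0.211) | yaw 0.11 rad |
| Blue holder | (0.654, -0.1335) | yaw 0.11 rad |
| Case centre | (0.605, 0.258) | roughly square to the world axes |
| Ridge | (0.604, 0.207), top at 0.082 | cover about 0.022 m open |

These heights and sizes agree with the text. First I'll open the cover.

Request:
jog_arm([
  [0.034, -0.034, -0.01, 0.1],
  [0.068, -0.068, -0.02, 0.2],
  [0.102, -0.102, -0.03, 0.307],
  [0.136, -0.136, -0.04, 0.307],
  [0.17, -0.17, -0.05, 0.307],
  [0.204, -0.204, -0.06, 0.307],
  [0.238, -0.24, -0.07, 0.307],
  [0.272, -0.275, -0.07, 0.307],
  [0.306, -0.31, -0.07, 0.307],
  [0.34, -0.345, -0.07, 0.307],
  [0.374, -0.38, -0.07, 0.307],
  [0.408, -0.412, -0.07, 0.307],
], hand=0.6, grip_force=60)

```text
time: 1.5
eef_pos: [0.605, 0.2058, 0.1614]
ee_rot: [-0.001, 3.141, -0.0]
force: [-0.3, 0.3, 0.2]
opening: 0.0513
grasp_force: 0.0
```

Request:
jog_arm([
  [0, 0, -0.03, 0],
  [0, 0, -0.06, 0],
  [0, 0, -0.08, 0],
  [0, 0, -0.097, 0],
  [0, 0, -0.097, 0],
  [0, 0, -0.097, 0],
])

```text
time: 2.1
eef_pos: [0.604, 0.2081, 0.0646]
ee_rot: [-0.002, 3.141, 0.0]
force: [0.8, 0.7, 0.9]
opening: 0.0514
grasp_force: 0.0
```

Request:
jog_arm([
  [0, 0, -0.001, 0],
  [0, 0, -0.002, 0],
  [0, 0, -0.002, 0],
  [0, 0, -0.002, 0],
  [0, 0, -0.002, 0],
  [0, 0, -0.002, 0],
  [0, 0, -0.002, 0],
  [0, 0, -0.002, 0],
], hand=0)

```text
time: 2.9
eef_pos: [0.6043, 0.2081, 0.0634]
ee_rot: [-0.001, 3.14, 0.001]
force: [-1.7, 0.8, 6.0]
opening: 0.0129
grasp_force: 60.1
```

Request:
jog_arm([
  [0, 0.015, 0, 0],
  [0, 0.03, 0, 0],
  [0, 0.045, 0, 0],
  [0, 0.06, 0, 0],
  [0, 0.075, 0, 0],
  [0, 0.09, 0, 0],
  [0, 0.1, 0, 0],
  [0, 0.105, 0, 0],
  [0, 0.11, 0, 0],
])

```text
time: 3.8
eef_pos: [0.6048, 0.3178, 0.0634]
ee_rot: [-0.001, 3.14, 0.0]
force: [0.6, -2.0, 6.4]
opening: 0.0126
grasp_force: 60.3
```

Request:
jog_arm([
  [0, 0.003, 0, 0],
  [0, 0.006, 0, 0],
  [0, 0.009, 0, 0],
  [0, 0.012, 0, 0],
  [0, 0.014, 0, 0],
  [0, 0.016, 0, 0],
  [0, 0.016, 0, 0],
])

```text
time: 4.5
eef_pos: [0.6048, 0.3267, 0.0634]
ee_rot: [-0.004, -3.14, 0.014]
force: [-3.2, -13.8, 14.3]
opening: 0.0124
grasp_force: 61.4
```

Request:
jog_arm([
  [0, 0, 0, 0],
  [0, 0, 0, 0],
  [0, 0, 0, 0],
  [0, 0, 0.04, 0],
  [0, 0, 0.08, 0],
  [0, -0.03, 0.11, 0],
], hand=0.5)

```text
time: 5.1
eef_pos: [0.6026, 0.3101, 0.1744]
ee_rot: [-0.014, 3.14, 0.008]
force: [0.9, 0.1, 0.3]
opening: 0.0425
grasp_force: 0.0
```

```bash
python3 - <<'E'
from h import *
V={n:look(n) for n in("top","scene")}
for n,l in bushes(V).items(): print(n,[x[2].tolist() for x in l])
p=V['scene'][0]; cv2.imwrite('pics/s2.png',cv2.resize(p[120:345,175:475],(800,600))[:,:,::-1]); print(arm.sense()['eef_pos'])
E
```

```text
top [[0.465, 0.039, 0.026], [0.42, 0.108, 0.026], [0.405, 0.161, 0.026]]
scene [[0.383, 0.233, 0.021], [0.412, 0.155, 0.021], [0.426, 0.103, 0.021], [0.472, 0.033, 0.021]]
[0.60733673 0.30126612 0.17761492]
```

View pics/s2.png

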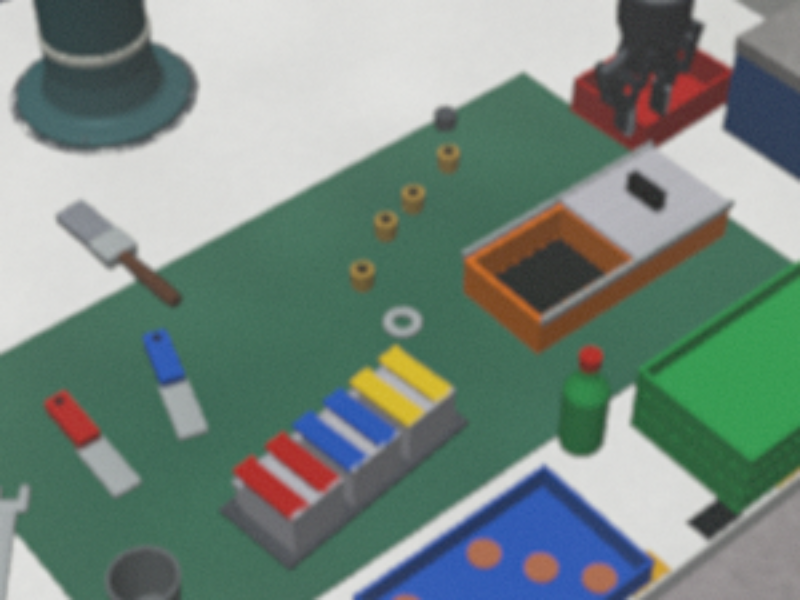

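The cover is fully open: it stopped at y = 0.3267, which implies 0.140 m of travel. Next is bush 1 at (0.467, 0.036).

Request:
jog_arm([
  [-0.02, -0.04, 0, 0],
  [-0.04, -0.085, 0, 0],
  [-0.065, -0.13, 0, 0],
  [-0.09, -0.175, 0, 0],
  [-0.11, -0.22, -0.01, 0],
  [-0.13, -0.255, -0.03, 0],
  [-0.137, -0.267, -0.06, 0],
  [-0.137, -0.267, -0.09, 0],
  [-0.137, -0.267, -0.12, 0],
  [-0.137, -0.267, -0.14, 0],
  [-0.137, -0.267, -0.155, 0],
  [-0.137, -0.267, -0.166, 0],
], hand=0.58)

```text
time: 6.4
eef_pos: [0.4659, 0.0374, 0.0046]
ee_rot: [0.003, -3.14, -0.0]
force: [-0.5, 0.0, -0.3]
opening: 0.0493
grasp_force: 0.0
```

Request:
jog_arm([
  [0, 0, 0, 0],
  [0, 0, 0, 0],
  [0, 0, 0, 0],
  [0, 0, 0, 0],
  [0, 0, 0, 0],
  [0, 0, 0, 0],
  [0, 0, 0.02, 0],
  [0, 0, 0.06, 0],
  [0, 0, 0.06, 0],
], hand=0)

```text
time: 7.3
eef_pos: [0.4698, 0.0372, 0.07]
ee_rot: [-0.001, 3.134, 0.002]
force: [-0.1, -0.0, 0.2]
opening: 0.0242
grasp_force: 59.0
```

Request:
jog_arm([
  [0, 0, 0.035, 0],
  [0.02, 0.025, 0.04, 0],
  [0.05, 0.055, 0.04, 0],
  [0.08, 0.09, 0.04, 0],
  [0.1, 0.115, 0.04, 0],
  [0.11, 0.124, 0.03, 0],
  [0.11, 0.124, 0.01, 0],
  [0.11, 0.124, -0.02, 0],
  [0.11, 0.124, -0.04, 0],
  [0.11, 0.124, -0.05, 0],
  [0.11, 0.124, -0.053, 0],
  [0.11, 0.124, -0.053, 0],
])

```text
time: 8.5
eef_pos: [0.5767, 0.1607, 0.0134]
ee_rot: [0.002, -3.141, 0.0]
force: [0.5, 0.5, -0.8]
opening: 0.0238
grasp_force: 59.4
```

Request:
jog_arm([
  [0, 0, 0, 0],
  [0, 0, 0, 0],
  [0, 0, 0, 0],
  [0, 0, 0.03, 0],
  [0, 0, 0.075, 0],
  [0, 0, 0.1, 0],
], hand=0.42)

```text
time: 9.1
eef_pos: [0.5782, 0.1612, 0.1166]
ee_rot: [-0.002, 3.138, 0.002]
force: [0.6, 0.1, 0.0]
opening: 0.0361
grasp_force: 0.0
```

```bash
cat > chk.py <<'E'
from h import *
V={n:look(n) for n in("top","scene")}
for n,l in bushes(V).items(): print(n,[x[2][:2].tolist() for x in l])
for c in('red','blue'): gauge(V,c)
E
python3 chk.py
```

```text
top [[0.571, 0.121], [0.378, 0.239]]
scene [[0.383, 0.233], [0.411, 0.155], [0.427, 0.103]]
red top handle [ 434.4 -311.8   64.6   24.4   -1.7] [ 0.436 -0.312  0.018]
   blade [ 504.9 -315.3   69.3   27.9   -1.6]
   blade [ 492.  -216.4   69.1   32.   -17.5]
red scene handle [ 439.1 -317.2   72.    27.    -1.5] [ 0.439 -0.317  0.017]
   blade [ 507.  -317.7   77.4   35.2   -1. ]
blue top handle [ 422.1 -193.5   66.5   27.   -17.9] [ 0.423 -0.193  0.017]
   blade [ 492.  -216.4   69.1   32.   -17.5]
blue scene handle [ 428.  -198.8   73.5   27.3  -17.8] [ 0.429 -0.199  0.018]
   blade [ 492.5 -218.4   77.1   34.8  -17.9]
```

Request:
jog_arm([
  [-0.04, -0.014, 0.01, 0],
  [-0.085, -0.03, 0.01, 0],
  [-0.13, -0.045, 0.005, 0],
  [-0.1546, -0.0535, -0.01, 0],
  [-0.1546, -0.0535, -0.04, 0],
  [-0.1546, -0.0535, -0.07, 0],
  [-0.1546, -0.0535, -0.09, 0],
  [-0.1546, -0.0535, -0.102, 0],
  [-0.1546, -0.0535, -0.107, 0],
  [-0.1546, -0.0535, -0.107, 0],
], hand=0.55)

```text
time: 10.2
eef_pos: [0.422, 0.1073, 0.0059]
ee_rot: [0.002, -3.141, 0.0]
force: [0.4, 0.2, -0.6]
opening: 0.0469
grasp_force: 0.0
```

Request:
jog_arm([
  [0, 0, 0, 0],
  [0, 0, 0, 0],
  [0, 0, 0, 0],
  [0, 0, 0, 0],
  [0, 0, 0, 0],
  [0, 0, 0, 0],
  [0, 0, 0.02, 0],
  [0, 0, 0.06, 0],
  [0, 0, 0.1, 0],
], hand=0)

```text
time: 11.1
eef_pos: [0.4215, 0.1071, 0.1073]
ee_rot: [0.002, -3.14, 0.001]
force: [0.9, 0.9, -1.8]
opening: 0.0238
grasp_force: 59.0
```

Request:
jog_arm([
  [0.04, 0.01, 0, 0],
  [0.085, 0.02, 0, 0],
  [0.13, 0.033, 0, 0],
  [0.17, 0.045, 0, 0],
  [0.2, 0.0532, 0, 0],
  [0.211, 0.0532, -0.01, 0],
  [0.211, 0.0532, -0.03, 0],
  [0.211, 0.0532, -0.06, 0],
  [0.211, 0.0532, -0.08, 0],
  [0.211, 0.0532, -0.09, 0],
  [0.211, 0.0532, -0.092, 0],
  [0.211, 0.0532, -0.092, 0],
])

```text
time: 12.3
eef_pos: [0.6329, 0.1604, 0.0144]
ee_rot: [-0.002, 3.142, -0.0]
force: [-0.5, -0.0, -1.4]
opening: 0.0238
grasp_force: 59.2
```

Request:
jog_arm([
  [0, 0, 0, 0],
  [0, 0, 0, 0],
  [0, 0, 0, 0],
  [0, 0, 0.03, 0],
  [0, 0, 0.075, 0],
  [0, 0, 0.1, 0],
], hand=0.42)

```text
time: 12.9
eef_pos: [0.6347, 0.1609, 0.1178]
ee_rot: [-0.002, 3.137, 0.002]
force: [0.9, 0.6, -0.2]
opening: 0.0359
grasp_force: 0.0
```

```bash
python3 chk.py | head -2
```

```text
top [[0.378, 0.238]]
scene [[0.383, 0.233], [0.411, 0.155]]
```

Request:
jog_arm([
  [-0.045, 0, 0.01, 0],
  [-0.09, 0, 0.01, 0],
  [-0.135, 0, 0.01, 0],
  [-0.18, 0, 0.005, 0],
  [-0.215, 0, -0.005, 0],
  [-0.226, 0, -0.03, 0],
  [-0.226, 0, -0.06, 0],
  [-0.226, 0, -0.085, 0],
  [-0.226, 0, -0.1, 0],
  [-0.226, 0, -0.108, 0],
  [-0.226, 0, -0.108, 0],
], hand=0.58)

```text
time: 14.1
eef_pos: [0.4064, 0.1602, 0.0054]
ee_rot: [0.002, -3.14, 0.002]
force: [-0.2, -0.2, 0.5]
opening: 0.0494
grasp_force: 0.0
```

Request:
jog_arm([
  [0, 0, 0, 0],
  [0, 0, 0, 0],
  [0, 0, 0, 0],
  [0, 0, 0, 0],
  [0, 0, 0, 0],
  [0, 0, 0, 0],
  [0, 0, 0.02, 0],
  [0, 0, 0.06, 0],
  [0, 0, 0.1, 0],
], hand=0)

```text
time: 15.0
eef_pos: [0.4065, 0.1602, 0.1073]
ee_rot: [0.002, -3.14, 0.001]
force: [0.6, 1.3, -0.5]
opening: 0.0236
grasp_force: 59.0
```

Request:
jog_arm([
  [0.04, 0.015, 0, 0],
  [0.085, 0.03, 0, 0],
  [0.13, 0.045, 0, 0],
  [0.16, 0.054, 0, 0],
  [0.17, 0.054, 0, 0],
  [0.17, 0.054, -0.02, 0],
  [0.17, 0.054, -0.04, 0],
  [0.17, 0.054, -0.06, 0],
  [0.17, 0.054, -0.08, 0],
  [0.17, 0.054, -0.09, 0],
  [0.17, 0.054, -0.092, 0],
  [0.17, 0.054, -0.092, 0],
])

```text
time: 16.2
eef_pos: [0.5771, 0.2145, 0.0146]
ee_rot: [-0.002, 3.141, 0.0]
force: [-0.4, -0.7, -1.3]
opening: 0.0241
grasp_force: 59.1
```

Request:
jog_arm([
  [0, 0, 0, 0],
  [0, 0, 0, 0],
  [0, 0, 0, 0],
  [0, 0, 0.03, 0],
  [0, 0, 0.075, 0],
  [0, 0, 0.1, 0],
], hand=0.42)

```text
time: 16.8
eef_pos: [0.5786, 0.215, 0.1177]
ee_rot: [-0.002, 3.138, 0.003]
force: [1.0, 0.3, -0.4]
opening: 0.0357
grasp_force: 0.0
```

```bash
python3 chk.py
```

```text
top [[0.634, 0.162], [0.578, 0.164]]
scene [[0.383, 0.233]]
red top handle [ 434.4 -311.8   64.6   24.4   -1.7] [ 0.436 -0.311  0.017]
   blade [ 504.9 -315.3   69.3   27.9   -1.6]
   blade [ 491.9 -216.2   69.6   32.   -19.2]
red scene handle [ 439.1 -317.3   71.9   26.8   -1. ] [ 0.44  -0.318  0.018]
   blade [ 506.7 -317.4   76.9   35.2   -1.1]
blue top handle [ 422.1 -193.2   66.5   27.1  -18.1] [ 0.423 -0.193  0.018]
   blade [ 491.9 -216.2   69.6   32.   -19.2]
blue scene handle [ 427.8 -198.7   74.1   27.3  -17.8] [ 0.43  -0.199  0.018]
   blade [ 492.4 -218.5   76.6   34.6  -17.4]
```

Request:
jog_arm([
  [-0.045, 0.005, 0.01, 0],
  [-0.09, 0.01, 0.01, 0],
  [-0.135, 0.015, 0.01, 0],
  [-0.175, 0.02, 0.005, 0],
  [-0.197, 0.023, -0.005, 0],
  [-0.197, 0.023, -0.03, 0],
  [-0.197, 0.023, -0.06, 0],
  [-0.197, 0.023, -0.085, 0],
  [-0.197, 0.023, -0.1, 0],
  [-0.197, 0.023, -0.108, 0],
  [-0.197, 0.023, -0.108, 0],
], hand=0.58)

```text
time: 18.0
eef_pos: [0.3794, 0.237, 0.0053]
ee_rot: [0.002, -3.14, 0.002]
force: [-0.6, 0.2, 0.5]
opening: 0.0499
grasp_force: 0.0
```

Request:
jog_arm([
  [0, 0, 0, 0],
  [0, 0, 0, 0],
  [0, 0, 0, 0],
  [0, 0, 0, 0],
  [0, 0, 0, 0],
  [0, 0, 0, 0],
  [0, 0, 0.02, 0],
  [0, 0, 0.06, 0],
  [0, 0, 0.1, 0],
], hand=0)

```text
time: 18.9
eef_pos: [0.3796, 0.2371, 0.1073]
ee_rot: [0.002, -3.141, 0.001]
force: [0.9, 0.0, -0.7]
opening: 0.0236
grasp_force: 59.0
```

Cmd is now (0.380, 0.237, 0.1054), and the bush goes to (0.633, 0.214).

Request:
jog_arm([
  [0.045, -0.005, 0, 0],
  [0.09, -0.01, 0, 0],
  [0.135, -0.015, 0, 0],
  [0.18, -0.02, 0, 0],
  [0.22, -0.023, 0, 0],
  [0.247, -0.023, 0, 0],
  [0.253, -0.023, -0.02, 0],
  [0.253, -0.023, -0.05, 0],
  [0.253, -0.023, -0.075, 0],
  [0.253, -0.023, -0.09, 0],
  [0.253, -0.023, -0.092, 0],
  [0.253, -0.023, -0.092, 0],
])

```text
time: 20.1
eef_pos: [0.6333, 0.2147, 0.0146]
ee_rot: [-0.002, 3.141, 0.0]
force: [0.6, -0.2, -0.7]
opening: 0.0239
grasp_force: 62.7
```

Request:
jog_arm([
  [0, 0, 0, 0],
  [0, 0, 0, 0],
  [0, 0, 0, 0],
  [0, 0, 0.03, 0],
  [0, 0, 0.075, 0],
  [0, 0, 0.12, 0],
  [-0.04, -0.04, 0.12, 0],
  [-0.08, -0.08, 0.12, 0],
  [-0.11, -0.11, 0.12, 0],
], hand=0.42)

```text
time: 21.0
eef_pos: [0.5261, 0.1075, 0.1353]
ee_rot: [-0.003, 3.14, 0.001]
force: [0.7, -1.3, -0.1]
opening: 0.0361
grasp_force: 0.0
```

```bash
python3 chk.py|head -2; python3 - <<'E'
from h import *
p=look('scene')[0]; q=look('top')[0]
cv2.imwrite('pics/s3.png',np.hstack([cv2.resize(p[150:270,330:470],(420,360)),cv2.resize(q[190:270,190:310],(380,360))])[:,:,::-1])
E
```

```text
top [[0.634, 0.225], [0.574, 0.222]]
red top handle [ 434.4 -311.8   64.6   24.4   -1.7] [ 0.434 -0.312  0.018]
```

View pics/s3.png

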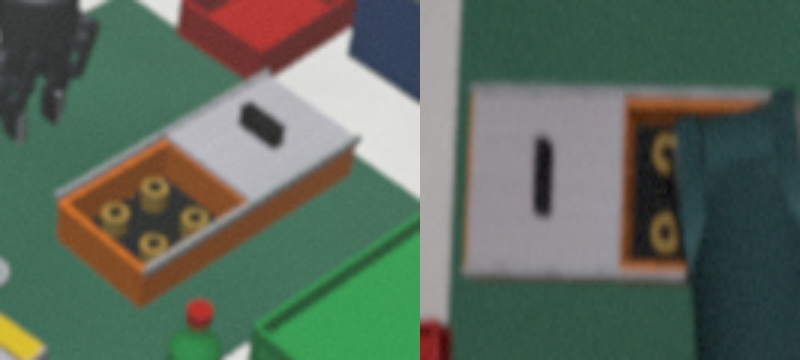

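All four bushes stand upright in the compartment. Next I'll close the cover.

Request:
jog_arm([
  [0.016, 0.045, 0, 0],
  [0.032, 0.09, 0, 0],
  [0.05, 0.135, 0, 0],
  [0.068, 0.18, 0, 0],
  [0.082, 0.215, 0, 0],
  [0.082, 0.223, -0.01, 0],
  [0.082, 0.223, -0.03, 0],
  [0.082, 0.223, -0.05, 0],
  [0.082, 0.223, -0.065, 0],
  [0.082, 0.223, -0.072, 0],
  [0.082, 0.223, -0.072, 0],
], hand=0.5)

```text
time: 22.3
eef_pos: [0.6086, 0.3312, 0.0611]
ee_rot: [0.002, -3.14, 0.001]
force: [0.5, -0.0, 0.3]
opening: 0.0426
grasp_force: 0.0
```

Request:
jog_arm([
  [0, 0, 0, 0],
  [0, 0, 0, 0],
  [0, 0, 0, 0],
  [0, 0, 0, 0],
  [0, 0, 0, 0],
  [0, 0, 0, 0],
  [0, 0, 0, 0],
], hand=0)

```text
time: 23.0
eef_pos: [0.6098, 0.3265, 0.0637]
ee_rot: [-0.003, -3.141, 0.009]
force: [-3.6, -9.9, 6.3]
opening: 0.0128
grasp_force: 60.0
```

Request:
jog_arm([
  [0, -0.015, 0, 0],
  [0, -0.03, 0, 0],
  [0, -0.045, 0, 0],
  [0, -0.06, 0, 0],
  [0, -0.075, 0, 0],
  [0, -0.09, 0, 0],
  [0, -0.105, 0, 0],
  [0, -0.115, 0, 0],
  [0, -0.125, 0, 0],
  [0, -0.132, 0, 0],
])

```text
time: 24.0
eef_pos: [0.6092, 0.1983, 0.0637]
ee_rot: [0.0, 3.141, 0.001]
force: [-2.6, 1.0, 7.9]
opening: 0.013
grasp_force: 61.4
```

Request:
jog_arm([
  [0, -0.004, 0, 0],
  [0, -0.008, 0, 0],
  [0, -0.011, 0, 0],
  [0, -0.014, 0, 0],
  [0, -0.017, 0, 0],
  [0, -0.02, 0, 0],
  [0, -0.02, 0, 0],
])

```text
time: 24.7
eef_pos: [0.6092, 0.1863, 0.0637]
ee_rot: [-0.007, 3.139, 0.015]
force: [1.1, 14.6, 2.6]
opening: 0.0126
grasp_force: 60.8
```

The cover is shut: it travelled 0.140 m and met the stop. I'll release it and go to the blue gauge, gripping at (0.4365, -0.1995) with yaw -0.307.

Request:
jog_arm([
  [0, 0.007, 0, 0],
  [0, 0.007, 0, 0],
  [0, 0.007, 0, 0],
])

```text
time: 25.0
eef_pos: [0.6091, 0.1864, 0.0637]
ee_rot: [-0.001, 3.141, 0.002]
force: [-2.8, 2.3, 8.5]
opening: 0.0127
grasp_force: 61.5
```

Request:
jog_arm([
  [0, 0, 0, 0],
  [0, 0, 0, 0],
  [0, 0, 0, 0],
  [0, 0, 0.03, 0],
  [0, 0, 0.07, 0],
  [0, 0, 0.1, 0],
  [0, 0, 0.1, 0],
  [0, 0, 0.1, 0],
], hand=0.6)

```text
time: 25.8
eef_pos: [0.6092, 0.1862, 0.1628]
ee_rot: [-0.001, 3.141, 0.0]
force: [0.5, 0.4, -0.2]
opening: 0.0513
grasp_force: 0.0
```

Request:
jog_arm([
  [-0.015, -0.045, 0, -0.1],
  [-0.03, -0.09, 0, -0.2],
  [-0.05, -0.135, 0, -0.307],
  [-0.07, -0.18, 0, -0.307],
  [-0.09, -0.225, 0, -0.307],
  [-0.11, -0.27, 0, -0.307],
  [-0.135, -0.315, 0, -0.307],
  [-0.155, -0.355, 0, -0.307],
  [-0.172, -0.385, 0, -0.307],
  [-0.172, -0.385, 0, -0.307],
  [-0.172, -0.385, 0, -0.307],
])

```text
time: 26.9
eef_pos: [0.4359, -0.1988, 0.1612]
ee_rot: [-0.481, -3.102, -0.001]
force: [0.2, 0.0, 0.6]
opening: 0.0512
grasp_force: 0.0
```

```bash
python3 chk.py; python3 -c "
from h import *
print(arm.sense()['eef_pos'],arm.sense()['ee_rot'])
v=look('top')
g=cv2.cvtColor(v[0],cv2.COLOR_RGB2GRAY)
k,l,s,ce=cv2.connectedComponentsWithStats((g<75).astype(np.uint8))
for i in range(1,k):
    P=cloud(v,l==i)
    if s[i,4]>15 and len(P):
        q=np.median(P,0)
        if .5<q[0]<.7 and .05<q[1]<.35: print('dark',q.round(3),rect(v,l==i,.082))
"
```

```text
red scene handle [ 439.1 -317.3   71.9   26.8   -1. ] [ 0.439 -0.318  0.018]
   blade [ 506.7 -317.5   76.9   35.4   -0.9]
blue top handle [ 417.7 -192.3   57.8   26.7  -19.2] [ 0.414 -0.187  0.019]
blue scene handle [ 428.3 -199.1   73.9   27.9  -18.4] [ 0.43  -0.199  0.018]
   blade [ 492.4 -218.5   76.6   34.6  -17.4]
[ 0.43712513 -0.19733314  0.16150586] [-4.75759225e-01 -3.10389370e+00 -8.53501047e-04]
dark [0.601 0.188 0.081] [602.5 188.1  45.6  11.9   1.6]
```

Request:
jog_arm([
  [0, -0.002, -0.04, 0],
  [0, -0.002, -0.08, 0],
  [0, -0.002, -0.115, 0],
  [0, -0.002, -0.14, 0],
  [0, -0.002, -0.152, 0],
  [0, -0.002, -0.157, 0],
  [0, -0.002, -0.157, 0],
])

```text
time: 27.75
eef_pos: [0.4375, -0.2002, 0.0053]
ee_rot: [-0.477, -3.105, -0.0]
force: [0.5, 0.1, -1.3]
opening: 0.0514
grasp_force: 0.0
```

Request:
jog_arm([
  [0, 0, 0, 0],
  [0, 0, 0, 0],
  [0, 0, 0, 0],
  [0, 0, 0, 0],
  [0, 0, 0, 0],
  [0, 0, 0, 0],
  [0, 0, 0.015, 0],
  [0, 0, 0.045, 0],
  [0, 0, 0.075, 0],
  [0, 0, 0.08, 0],
  [0, 0, 0.08, 0],
], hand=0, grip_force=80)

```text
time: 28.85
eef_pos: [0.4381, -0.2006, 0.0868]
ee_rot: [0.478, 3.101, -0.0]
force: [0.3, 0.4, -0.8]
opening: 0.0234
grasp_force: 78.7
```

```bash
python3 - <<'E'
from h import *
v=look('scene'); print(arm.sense()['eef_pos'])
cv2.imwrite('pics/s4.png',cv2.resize(v[0][170:350,170:410],(800,600))[:,:,::-1])
E
```

```text
[ 0.43723756 -0.20032165  0.08567652]
```

View pics/s4.png

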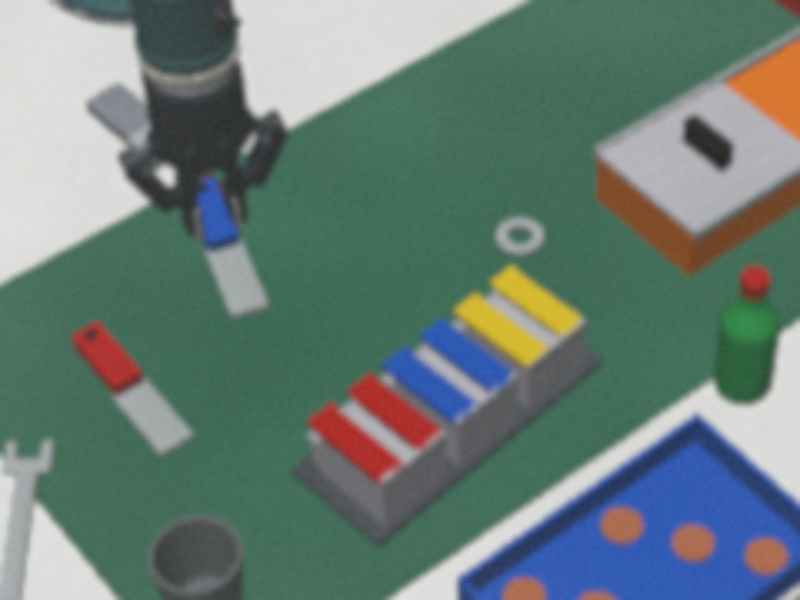

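The gauge is held level. Next I'll go to the pre-insert pose (0.507, -0.150) and turn to yaw +0.11.

Request:
jog_arm([
  [0.015, 0.012, 0, 0.1],
  [0.03, 0.025, 0, 0.2],
  [0.045, 0.04, 0, 0.3],
  [0.06, 0.05, 0, 0.4],
  [0.07, 0.05, 0, 0.417],
  [0.07, 0.05, 0, 0.417],
  [0.07, 0.05, -0.02, 0.417],
  [0.07, 0.05, -0.03, 0.417],
  [0.07, 0.05, -0.033, 0.417],
  [0.07, 0.05, -0.033, 0.417],
])

```text
time: 29.9
eef_pos: [0.5062, -0.1509, 0.0517]
ee_rot: [0.172, -3.135, -0.0]
force: [0.4, -0.4, -0.2]
opening: 0.0241
grasp_force: 78.7
```

```bash
cat > held.py <<'E'
import sys
from h import *
c=sys.argv[1]; e=arm.sense(); E=e['eef_pos']; print(E.round(4),e['ee_rot'].round(3),e['opening'].round(4))
for n in("top","scene"):
    v=look(n); o,r=ray(v,np.array([[x,y] for y in range(480) for x in range(640)]))
    W=(o+r*v[1].reshape(-1,1)).reshape(480,640,3); h=hsv(v)
    z=W[...,2]; d=W[...,0]-E[0]; w=W[...,1]-E[1]
    b=(h[...,1]<70)&(h[...,2]>100)&(z>E[2]-.02)&(z<E[2]+.02)&(d>.02)&(d<.11)&(abs(w)<.045)
    k,l,s,ce=cv2.connectedComponentsWithStats(b.astype(np.uint8))
    if k>1:
        m=l==1+np.argmax(s[1:,4]); P=W[m]; print(n,'blade',rect(v,m,E[2]),len(P),'z',np.percentile(P[:,2],[10,50,90]).round(4))
        A=np.c_[P[:,0]-E[0],np.ones(len(P))]; print('   z slope',np.linalg.lstsq(A,P[:,2],rcond=None)[0].round(4))
    m=mask(v,c)&(z>E[2]-.01)&(z<E[2]+.025)&(abs(d)<.07)&(abs(w)<.04)
    if m.sum()>20: print(n,'handle',rect(v,m,E[2]+.012),W[m].mean(0).round(4))
    for ce,a,m in blobs(v,c,100):
        q=np.median(cloud(v,m),0)
        if .055<q[2]<.07 and q[0]>.6: print('  lip',n,rect(v,m,.06))
E
python3 held.py blue
```

```text
Traceback (most recent call last):
  File "held.py", line 3, in <module>
    c=sys.argv[1]; e=arm.sense(); E=e['eef_pos']; print(E.round(4),e['ee_rot'].round(3),e['opening'].round(4))
                                                                                        ^^^^^^^^^^^^^^^^^^
AttributeError: 'float' object has no attribute 'round'
```

```bash
sed -i "s/,e\['opening'\].round(4)//" held.py; python3 held.py blue
```

```text
[ 0.5062 -0.1509  0.0517] [ 0.172 -3.135 -0.   ]
top blade [ 610.9 -130.5   49.5    8.   -83.6] 42 z [0.0391 0.0428 0.0619]
   z slope [0.0363 0.0426]
  lip top [ 652.9 -109.3   78.4   23.1    5.7]
  lip top [ 657.  -154.1   77.3   23.3    6. ]
scene blade [ 563.7 -147.4   78.8   32.6    5.8] 269 z [0.0467 0.0505 0.0542]
   z slope [-0.0203  0.0516]
scene handle [ 516.4 -146.3   48.4   22.6  -31.6] [ 0.5146 -0.1492  0.0635]
  lip scene [ 652.5 -114.7   81.4   24.9    6.1]
  lip scene [ 655.1 -156.9   78.2   24.7    4.3]
```

Request:
jog_arm([
  [0, 0.0012, 0.002, 0],
  [0.01, 0.0023, 0.002, 0],
  [0.0199, 0.0034, 0.002, 0],
  [0.0278, 0.0043, 0.002, 0],
  [0.0358, 0.0052, 0.002, 0],
  [0.0437, 0.006, 0.002, 0],
  [0.0437, 0.006, 0.002, 0],
])

```text
time: 30.7
eef_pos: [0.5521, -0.1442, 0.0542]
ee_rot: [-0.176, 3.136, -0.0]
force: [-1.0, -0.0, -0.6]
opening: 0.0238
grasp_force: 78.7
```

Request:
jog_arm([
  [0.008, 0.0009, 0, 0],
  [0.016, 0.0018, 0, 0],
  [0.024, 0.0026, 0, 0],
  [0.03, 0.0033, 0, 0],
  [0.034, 0.0037, 0, 0],
  [0.037, 0.0041, 0, 0],
  [0.039, 0.0043, 0, 0],
  [0.041, 0.0045, 0, 0],
  [0.041, 0.0045, 0, 0],
])

```text
time: 31.6
eef_pos: [0.5919, -0.14, 0.0543]
ee_rot: [-0.174, 3.137, 0.0]
force: [1.4, 0.1, -0.5]
opening: 0.0233
grasp_force: 78.7
```

Request:
jog_arm([
  [0.002, 0.0002, 0, 0],
  [0.004, 0.0004, 0, 0],
  [0.006, 0.0006, 0, 0],
  [0.008, 0.0009, 0, 0],
  [0.008, 0.0009, 0, 0],
])

```text
time: 32.1
eef_pos: [0.5934, -0.1399, 0.0531]
ee_rot: [0.172, -3.124, -0.003]
force: [-15.2, -1.6, 6.4]
opening: 0.0238
grasp_force: 79.7
```

Request:
jog_arm([
  [-0.004, -0.0004, 0, 0],
  [-0.0055, -0.0006, -0.001, 0],
  [-0.0055, -0.0006, -0.002, 0],
  [-0.0055, -0.0006, -0.002, 0],
])

```text
time: 32.5
eef_pos: [0.5931, -0.1399, 0.052]
ee_rot: [0.174, -3.134, -0.001]
force: [-5.6, -1.4, 1.8]
opening: 0.0238
grasp_force: 79.1
```

Request:
jog_arm([
  [0, 0, 0, 0],
  [0, 0, 0, 0],
  [0, 0, 0, 0],
  [0, 0, 0, 0],
  [0, 0, 0.03, 0],
  [0, 0, 0.07, 0],
  [-0.04, 0, 0.1, 0],
  [-0.08, 0.01, 0.11, 0],
  [-0.1, 0.03, 0.11, 0],
  [-0.1, 0.05, 0.11, 0],
], hand=0.6)

```text
time: 33.5
eef_pos: [0.4918, -0.0899, 0.1631]
ee_rot: [-0.171, 3.137, 0.001]
force: [0.7, -0.5, 0.8]
opening: 0.0512
grasp_force: 0.0
```

```bash
python3 - <<'E'
from h import *
v=look('scene'); t=look('top'); print(arm.sense()['eef_pos'])
a=cv2.resize(v[0][210:330,190:350],(800,600)); cv2.imwrite('pics/s5.png',a[:,:,::-1])
for n,w in(('scene',v),('top',t)):
  for ce,ar,m in blobs(w,'blue',60):
    q=np.median(cloud(w,m),0)
    if q[0]<.75 and q[2]>.03: print(n,ar,q.round(3),rect(w,m,.0615))
E
python3 chk.py | grep -A3 red
```

```text
[ 0.49440956 -0.08698639  0.16296572]
scene 694 [ 0.633 -0.144  0.061] [ 621.2 -139.9  150.8   66.6    6.1]
top 168 [ 0.657 -0.109  0.06 ] [ 657.1 -109.2   69.4   22.9    5.7]
top 194 [ 0.657 -0.154  0.059] [ 655.9 -153.6   78.4   23.2    6.8]
red top handle [ 434.4 -311.8   64.6   24.4   -1.7] [ 0.436 -0.312  0.017]
   blade [ 504.9 -315.3   69.3   27.9   -1.6]
red scene handle [ 439.2 -317.4   72.3   26.7   -1.5] [ 0.44  -0.317  0.018]
   blade [ 507.  -317.5   77.3   35.3   -1.2]
```

View pics/s5.png

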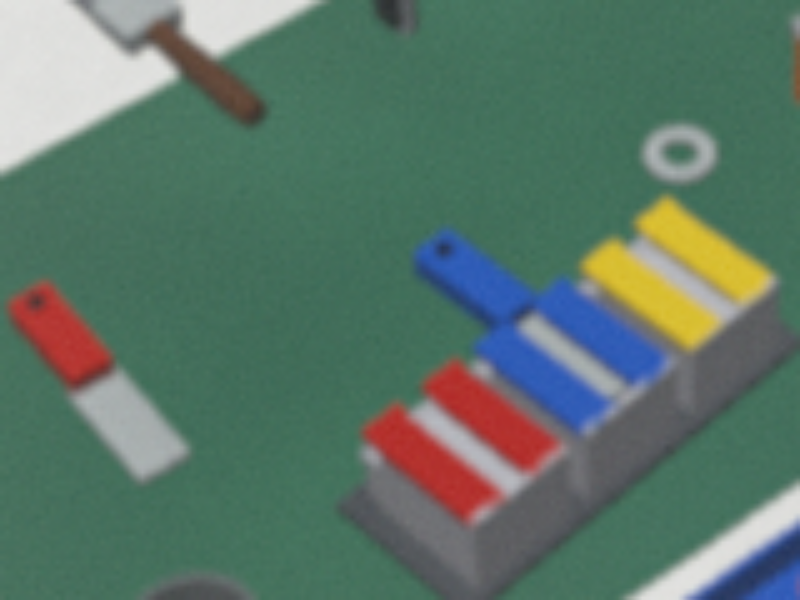

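The blue gauge is fully home: handle plus lips measure 150.8 mm, against the 148 mm expected. Next is the red gauge, gripping at (0.449, -0.315) with yaw -0.028.

Request:
jog_arm([
  [-0.01, -0.045, 0, -0.06],
  [-0.02, -0.09, 0, -0.138],
  [-0.03, -0.135, 0, -0.138],
  [-0.04, -0.18, 0, -0.138],
  [-0.045, -0.22, 0, -0.138],
  [-0.045, -0.228, -0.02, -0.138],
  [-0.045, -0.228, -0.05, -0.138],
  [-0.045, -0.228, -0.08, -0.138],
  [-0.045, -0.228, -0.08, -0.138],
  [-0.045, -0.228, -0.08, -0.138],
])

```text
time: 34.7
eef_pos: [0.4489, -0.3188, 0.0822]
ee_rot: [-0.044, -3.14, 0.0]
force: [-0.2, -0.0, -0.2]
opening: 0.0511
grasp_force: 0.0
```

Request:
jog_arm([
  [0, 0.004, -0.03, 0],
  [0, 0.004, -0.055, 0],
  [0, 0.004, -0.07, 0],
  [0, 0.004, -0.077, 0],
  [0, 0.004, -0.077, 0],
])

```text
time: 35.2
eef_pos: [0.4495, -0.3141, 0.0055]
ee_rot: [0.042, 3.141, -0.0]
force: [0.1, -0.5, -0.1]
opening: 0.0511
grasp_force: 0.0
```

Request:
jog_arm([
  [0, 0, 0, 0],
  [0, 0, 0, 0],
  [0, 0, 0, 0],
  [0, 0, 0, 0],
  [0, 0, 0, 0],
  [0, 0, 0, 0],
  [0, 0, 0.015, 0],
  [0, 0, 0.045, 0],
  [0, 0, 0.075, 0],
  [0, 0, 0.08, 0],
  [0, 0, 0.08, 0],
], hand=0)

```text
time: 36.3
eef_pos: [0.4502, -0.3141, 0.0872]
ee_rot: [0.042, 3.138, -0.002]
force: [0.6, -0.8, -0.7]
opening: 0.0237
grasp_force: 78.7
```

Request:
jog_arm([
  [0.02, 0.025, 0, 0.05],
  [0.04, 0.055, 0, 0.1],
  [0.06, 0.08, 0, 0.138],
  [0.066, 0.087, 0, 0.138],
  [0.066, 0.087, -0.015, 0.138],
  [0.066, 0.087, -0.028, 0.138],
  [0.066, 0.087, -0.031, 0.138],
  [0.066, 0.087, -0.031, 0.138],
  [0.066, 0.087, -0.031, 0.138],
])

```text
time: 37.2
eef_pos: [0.5147, -0.2278, 0.0541]
ee_rot: [0.172, -3.136, 0.0]
force: [-0.3, -0.7, -0.5]
opening: 0.0241
grasp_force: 78.7
```

```bash
python3 held.py red
```

```text
[ 0.5147 -0.2278  0.0541] [ 0.172 -3.136  0.   ]
top blade [ 573.4 -217.    58.3   30.1    6. ] 127 z [0.0472 0.0511 0.056 ]
   z slope [-0.0261  0.0531]
  lip top [ 660.7 -186.9   77.9   23.3    6.3]
  lip top [ 665.4 -230.5   76.9   22.6    6.2]
scene blade [ 571.8 -224.1   79.4   32.2    5.5] 282 z [0.049  0.0528 0.0564]
   z slope [-0.0203  0.054 ]
scene handle [ 522.5 -222.4   50.2   22.8  -28.4] [ 0.522  -0.2258  0.0655]
  lip scene [ 659.8 -192.3   78.9   24.3    5.3]
  lip scene [ 664.2 -234.5   78.    24.7    4.3]
```

Request:
jog_arm([
  [0, 0.0004, 0, 0],
  [0.01, 0.0015, 0, 0],
  [0.0199, 0.0026, 0, 0],
  [0.0278, 0.0035, 0, 0],
  [0.0358, 0.0044, 0, 0],
  [0.0437, 0.0052, 0, 0],
  [0.0437, 0.0052, 0, 0],
])

```text
time: 38.0
eef_pos: [0.5604, -0.2211, 0.0543]
ee_rot: [-0.176, 3.136, -0.0]
force: [-0.1, 0.6, -0.2]
opening: 0.0242
grasp_force: 78.7
```

Request:
jog_arm([
  [0.008, 0.0009, 0, 0],
  [0.016, 0.0018, 0, 0],
  [0.024, 0.0026, 0, 0],
  [0.03, 0.0033, 0, 0],
  [0.034, 0.0037, 0, 0],
  [0.037, 0.0041, 0, 0],
  [0.039, 0.0043, 0, 0],
  [0.041, 0.0045, 0, 0],
  [0.041, 0.0045, 0, 0],
])

```text
time: 38.9
eef_pos: [0.6001, -0.217, 0.0543]
ee_rot: [-0.175, 3.137, 0.0]
force: [-1.0, -0.4, -0.4]
opening: 0.0234
grasp_force: 78.7
```

Request:
jog_arm([
  [0.002, 0.0002, 0, 0],
  [0.004, 0.0004, 0, 0],
  [0.006, 0.0006, 0, 0],
  [0.006, 0.0006, 0, 0],
])

```text
time: 39.3
eef_pos: [0.6018, -0.2169, 0.0536]
ee_rot: [0.173, -3.128, -0.003]
force: [-10.3, 0.9, 5.1]
opening: 0.0236
grasp_force: 79.4
```

The handle is against the lips at 10 N. I'll relax, release, back off clear of everything and check.

Request:
jog_arm([
  [-0.0025, -0.0003, 0, 0],
  [-0.0035, -0.0004, -0.001, 0],
  [-0.0035, -0.0004, -0.002, 0],
  [-0.0035, -0.0004, -0.002, 0],
])

```text
time: 39.7
eef_pos: [0.6016, -0.217, 0.052]
ee_rot: [0.174, -3.135, -0.0]
force: [-4.9, -0.5, 1.4]
opening: 0.024
grasp_force: 78.9
```

Request:
jog_arm([
  [0, 0, 0, 0],
  [0, 0, 0, 0],
  [0, 0, 0, 0],
  [0, 0, 0, 0],
  [0, 0, 0.03, 0],
  [0, 0, 0.07, 0],
  [-0.04, 0, 0.1, 0],
  [-0.08, 0, 0.14, 0],
  [-0.12, 0, 0.16, 0],
  [-0.15, 0, 0.16, 0],
  [-0.15, 0, 0.16, 0],
], hand=0.6)

```text
time: 40.8
eef_pos: [0.4493, -0.2174, 0.2136]
ee_rot: [-0.169, 3.136, 0.001]
force: [-1.3, 0.9, -0.1]
opening: 0.0515
grasp_force: 0.0
```

```bash
python3 - <<'E'
from h import *
v=look('scene'); t=look('top')
cv2.imwrite('pics/s6.png',cv2.resize(v[0][130:370,160:480],(800,600))[:,:,::-1])
for c in('blue','red'):
  for n,w in(('scene',v),('top',t)):
    for ce,ar,m in blobs(w,c,60):
      q=np.median(cloud(w,m),0)
      if q[0]<.75 and .03<q[2]<.1: print(c,n,ar,q.round(3),rect(w,m,.0615))
E
```

```text
blue scene 694 [ 0.633 -0.144  0.061] [ 620.  -140.1  149.4   66.6    6.1]
blue top 387 [ 0.611 -0.126  0.061] [ 616.8 -124.   153.6   37.1   18.5]
blue top 189 [ 0.657 -0.154  0.06 ] [ 656.4 -153.6   78.1   22.8    7.2]
red scene 1418 [-0.636  0.544  0.08 ] [-653.7  592.4  287.   275.7   62.1]
red scene 3208 [0.267 1.19  0.081] [ 238.  1225.3  336.   306.6  -88.9]
red scene 392 [-0.616 -0.423  0.081] [-677.6 -403.1  212.7   65.   -19.8]
red scene 705 [ 0.642 -0.221  0.061] [ 628.3 -217.2  147.8   66.5    5.3]
red top 383 [ 0.621 -0.201  0.06 ] [ 625.3 -201.1  151.6   36.8   19.5]
red top 187 [ 0.666 -0.231  0.059] [ 665.1 -230.    77.    22.4    6.7]
```

View pics/s6.png

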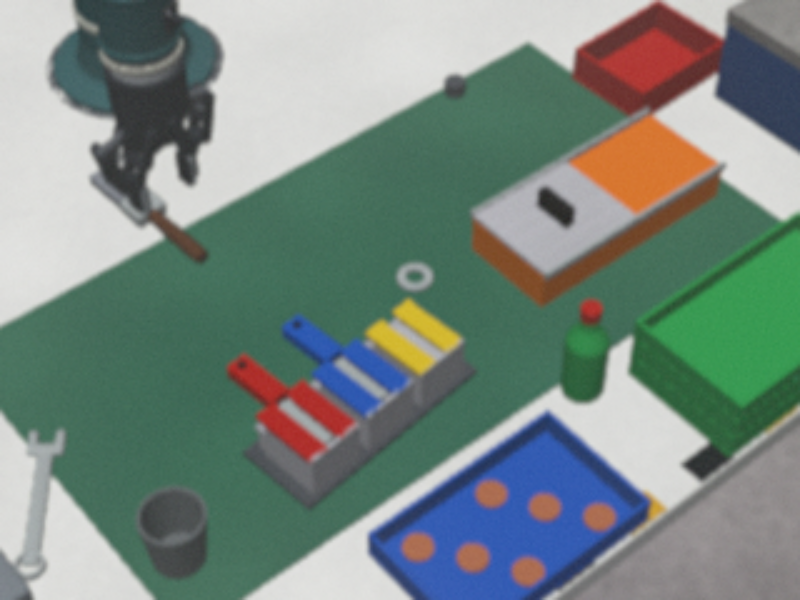

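Both gauges are home, at about 148–150 mm overall against 148 mm nominal. The cover is shut and nothing else has moved, so I'll hand the job in.

```bash
python3 -c "
from rig import arm
print(arm.finish_job())"
```

```text
the job is handed in; nothing more can be done
None
```

The job is handed in: four bushes are in the case with the cover slid fully shut, the blue and red gauges are fully home in their holders (the yellow gauge was absent), and the other things were left alone.

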